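# Dress the hand lap and stop it at its pointer

### The job

Dress the polishing lap: turn it by its crank knob, counter-clockwise seen from above, until the steel disc itself (the crank slips) runs at 15 turns a minute, and keep the disc within 3 turns a minute of that for 6 seconds without a break, never letting it race above 24 turns a minute. Then bring the disc to rest with its tab right at the brass pointer and let go of the crank. Turn the disc only through the crank, and leave the other things on the bench where they are.

Things in the scene. Friction and masses are not known exactly. Their poses are not given: they have to be found in the camera images.
- lap_base: Fixed hand lap on a plywood board 360 x 320 x 14 mm. Origin under the board's centre, on the bench and on the vertical turning axis; x points from the axis to the brass pointer (block 78 mm high). At 138 degrees counter-clockwise from x a post 160 mm from the axis carries a fixed arm with an open steel cage, up to 96 mm high, for the dressing stone.
- lap_axis (a point): Point on the turning axis at the disc's top face, 58 mm above the bench. The crank's hub nut on this axis is 30 mm across and reaches 120 mm high.
- pointer (a point): The stop mark: point 145 mm from the axis, 58 mm high, right in front of the brass wedge on the dark steel block fixed to the base.
- tab (a point): Point on the disc's tab, 145 mm from the axis, 58 mm high; it meets pointer once a turn. The tab is a dark square plate, 30 mm wide and 12 mm thick, sticking out of the disc's rim to 150 mm from the axis. The disc is of steel, 250 mm across, top face 58 mm high.
- lap_disc (a joint): Disc angle on the base, rad, counter-clockwise from above positive, endless and counted over whole turns; tab at pointer at every multiple of 2 pi. Inertia nominally 0.028 kg m2 (hidden, x0.75 to 1.3). Drag: stone, plus 0.004 N m, plus 0.004 N m s/rad. Driven only by a viscous coupling, 0.035 N m s/rad x (crank speed - disc speed): at 15 turns a minute the crank must run 0.5 to 1.5 rad/s faster.
- lap_crank (a joint): Angle of the crank relative to the DISC in rad, counter-clockwise positive, endless; crank angle on the base = lap_disc + lap_crank, 0 when its arm points to the pointer. The arm is a steel bar, top 118 mm high, above all else on the lap but the knob. Holding the crank still brakes the disc (time constant about 0.7 s); a crank let go is carried along.
- knob (a point): Point on the axis of the crank's upright wooden knob, 149 mm above the bench, a good height to grip. The knob is 30 mm across, from 119 to 171 mm high, 70 mm from the lap's axis, and spins freely on its pin, so a gripper holding it can keep its own yaw while going round.
- stone: White dressing stone, 46 x 32 x 34 mm, origin under its centre; lies loose on the disc inside its cage, centre 74 mm from the axis, and stays there. It weighs nominally 0.04 kg and its dry friction drags the disc with nominally 0.020 N m (hidden: 0.008 to 0.042 N m from day to day). It need not be touched.
- bench_block: Bystander: loose steel block 75 x 75 x 32 mm. Origin under its centre.
- weight: Bystander: loose brass weight, 44 mm across, 56 mm high. Origin under its centre.
- driver: Bystander: loose screwdriver lying on the bench. Origin under its middle, x towards its tip.
- ring_tray: Bystander: loose wooden tray 120 x 90 x 25 mm. Origin under its centre.

How it is judged:
On the way:
1. the disc runs counter-clockwise at 12 to 18 turns a minute for 6 s without a break (velocity of joint lap_disc between 1.257 and 1.885 rad/s), for 6 s.
At the end, for the whole second after the job is handed in: The disc rests (under 0.06 rad/s) with the tab's point within 18 mm (0.12 rad) of the pointer's, the crank is still and let go, after at least 6 s on end at 12 to 18 turns a minute (horizontal distance between tab and pointer below 0.018 m and velocity of joint lap_disc between -0.06 and 0.06 rad/s and velocity of joint lap_crank between -0.1 and 0.1 rad/s); the robot touches nothing.
It fails at once if the disc races, above 24 turns a minute either way (velocity of joint lap_disc above 2.513 rad/s or velocity of joint lap_disc below -2.513 rad/s).
It fails at once if the robot touches the disc or its tab instead of the crank (contact force between any of the arm, the fingers and lap_disc_c0 above 1 N or contact force between any of the arm, the fingers and lap_disc_c1 above 1 N).
It fails at once if a bystander is shifted by more than 30 mm (distance of any of bench_block, weight, driver, ring_tray from where it was at the start of the episode above 0.03 m).
It also fails if it takes over 61 s, if anything falls off the work surface, if the arm or the gripper's body presses on something with over 40 N, if the wrist force passes 120 N, or if a joint passes its speed limit or range.

### The arm

A 7-joint arm with a two-finger parallel gripper is mounted at the origin on the work surface. World frame = base frame: x ahead of the robot, y to its left, z up, the work surface at z = 0. Lengths are in m, angles in rad, forces in N, time in s.
With the tool pointing down it reaches from about 0.425 to 0.925 m from the base axis. Payload 6.8 kg.
Tool frame: the origin (TCP) lies midway between the tips of the shut fingers; the grasp point (between the pads) lies 19 mm behind it (r.grip_depth is the distance from the TCP to the grasp point, in m); z points along the fingers, y is the line along which they close (so a half turn about z gives the same grasp; the last joint's range is limited). The gripper opens to 85 mm and grips with 20 to 120 N. Pads are 22 mm wide; open, the fingers measure 114 mm over their backs; the gripper's body (76 mm by 85 mm) begins 54 mm behind the grasp point. The pads swing forward as they close: fully open they stand 13 mm farther back than shut.
Start: joints at [1.032, 0.477, 0.022, 1.555, -0.011, 1.109, -0.083], TCP at [0.282, -0.613, 0.231] pointing down, gripper open.
Joint ranges: [-2.96, 2.96], [-0.34, 2.1], [-1.41, 1.46], [0.24, 2.44], [-1.37, 4.51], [0.17, 1.92], [-2.96, 2.96]. Speed limits (rad/s): [2.39, 2.39, 3.14, 3.14, 3.14, 3.14, 3.14].

### API

Orientations are given as a rotation vector (axis times angle).
In Python, from bench import telemetry, grab_frame, calibration, order, silhouettes, r gives the robot as it stands.
- The arm moves only by the tool apply_moves, never from a script. Its argument "moves" is a list of rows, each a list of 7 numbers: the turn, a rotation vector about the tool's x, y, z scaled (see below), then the shift along the tool's x, y, z scaled (see below), then the opening, from -1 (shut) to 1 (fully open). A call has exactly 8 rows; each row shifts and turns the commanded pose from where the row before left it, along the tool's axes as they then stand; what a row does not reach is not made up. The controller multiplies each number of a shift by 1000 mm and each number of a turn by 6 degrees. A row lasts 1/12 s, in which the tool goes at most 41.7 mm and 7.16 degrees, less where a joint would pass 70% of its speed; a pose out of reach is approached as far as the arm can. A call with a number of a shift or a turn outside -1 to 1 is refused whole. A call with a gripper value outside its range is refused whole. The fingers move at their own pace and stop on an object; "grip_force" is the grip in N (left out, the last holds). Time passes only in rows, so rows that do not move let the fingers close, or fill a call up. It gives the time, the measured TCP pose, the force, the opening and the grip force at its end, in the units of the state.
- telemetry.get_obs(): the state, without advancing time (a new reading comes with each control period).
- grab_frame(name): name is "scene" or "top" or "wrist"; returns the picture (420x560x3 uint8, blue, green, red); there is no depth.
- calibration(name): a dict with "fx", "fy", "cx", "cy" (pixels), "world_from_camera" (4x4, takes a point from camera to world coordinates); the wrist camera has in their place "mount" (4x4, takes a point from camera to tool coordinates, whose origin is the TCP and whose axes are the flange's). Camera axes: x right, y down, z forward; pixel columns grow to the right and rows downward; lengths in m; the calibration is good to about 2 mm. The wrist camera is an equidistant fisheye: a pixel r from the principal point sees the ray r / f radians off the axis. A picture is of the moment at which its call begins: read the wrist's pose just before it. calibration takes no time and is no camera call.
- order.hand_in(): hands the job in; it is judged then, once.
Trained networks look in the newest picture that a camera, given by its name, has taken for a name from the list of things; names that differ only in an ending like _2 or _b are one class to them, and where a whole thing is asked for, a point or a joint stands for the part that bears it (a point fixed in the world has none). Each returns a list of dicts, best first, with "p" (0 to 1); they miss things now and then, are a little off and sometimes report something else, mostly with a low value. They report only what shows in the picture. A call takes as long as a camera call.
- silhouettes(thing, camera): "mask" (420x560 bool, what is visible of it) and "extent" ([centre column, centre row, width, height] in pixels, round what is visible of it).
The state is a dict: "clock": time; "joints": joint angles; "qvel": joint speeds; "tau": joint torques, N m; "tcp_pos": TCP position; "orientation": TCP orientation; "contact_force": force on the tool from outside, world axes, zero at the start; "moment": the same for the moment, N m; "grip_width": finger opening in m; "gripper_force": force on a finger pad.
Only numpy, scipy, OpenCV 4.12 (cv2) and the standard library are available. Lean on these libraries where they do the work, as an engineer would, in place of code of your own. Each camera call takes 0.05 s, during which the arm holds its last target. There are 200 camera calls.

## Working session

There is one attempt and no reset: what is moved stays moved. The work goes in short steps, Python scripts to look and compute and a tool call to move; the robot and the scene stay as the last step left them, time stands still between calls to the robot, and variables do not carry over. Pictures are saved under pics/ and viewed, at most 10 in all, crops included, and the job is handed in when it is done.

Besides the shell and the picture viewer there is one more tool, called after "Emit:" as name(argument=value, ...), one argument or row to a line, values as JSON. apply_moves: Moves the arm, as the interface text tells. Its arguments: {"type":"object","properties":{"moves":{"type":"array"},"grip_force":{"type":"number"}},"required":["moves"]}

```bash
ls; mkdir -p pics
python3 - <<'E'
from bench import telemetry, grab_frame, calibration, order, silhouettes, r
import cv2,numpy as np
a=grab_frame("scene");b=grab_frame("top")
cv2.imwrite("pics/s.png",a);cv2.imwrite("pics/t.png",b)
for c in("scene","top"):
    k=calibration(c);print(c,{x:np.round(v,4).tolist() for x,v in k.items()})
    for n in("knob","tab","lap_base","lap_crank","stone","bench_block","weight","driver","ring_tray"):
        print(n,[(round(d["p"],2),np.round(d["extent"]).tolist()) for d in silhouettes(n,c)][:2])
o=telemetry.get_obs();print({k:np.round(v,3).tolist() for k,v in o.items()})
E
```

```text
pics
scene {'fx': 384.997, 'fy': 384.997, 'cx': 282.5028, 'cy': 210.0239, 'world_from_camera': [[0.5257, 0.6012, -0.6018, 1.2182], [0.8506, -0.361, 0.3824, -0.4381], [0.0127, -0.7129, -0.7012, 0.8997], [0.0, 0.0, 0.0, 1.0]]}
knob [(0.5, [287.0, 191.0, 13.0, 16.0])]
tab [(0.79, [300.0, 225.0, 89.0, 84.0])]
lap_base [(0.68, [297.0, 238.0, 114.0, 106.0])]
lap_crank [(0.64, [292.0, 202.0, 20.0, 44.0])]
stone [(0.57, [312.0, 208.0, 14.0, 16.0])]
bench_block [(0.84, [135.0, 264.0, 36.0, 27.0])]
weight [(0.72, [164.0, 292.0, 20.0, 20.0])]
driver [(0.69, [382.0, 179.0, 22.0, 25.0])]
ring_tray [(0.61, [350.0, 149.0, 35.0, 24.0])]
top {'fx': 499.8756, 'fy': 499.8756, 'cx': 270.1235, 'cy': 219.3083, 'world_from_camera': [[0.0217, -0.9968, 0.0775, 0.4085], [-0.9998, -0.0215, 0.0026, 0.0127], [-0.0009, -0.0776, -0.997, 1.5203], [0.0, 0.0, 0.0, 1.0]]}
knob [(0.6, [268.0, 221.0, 12.0, 12.0])]
tab [(0.6, [269.0, 199.0, 83.0, 93.0])]
lap_base [(0.57, [270.0, 203.0, 151.0, 154.0])]
lap_crank [(0.61, [269.0, 210.0, 13.0, 36.0])]
stone [(0.52, [248.0, 205.0, 15.0, 17.0]), (0.3, [131.0, 210.0, 9.0, 67.0])]
bench_block [(0.55, [420.0, 258.0, 37.0, 36.0])]
weight [(0.62, [409.0, 208.0, 20.0, 10.0])]
driver [(0.71, [407.0, 210.0, 19.0, 10.0])]
ring_tray [(0.6, [124.0, 290.0, 33.0, 45.0])]
{'clock': 1.0, 'joints': [1.032, 0.477, 0.022, 1.555, -0.011, 1.109, -0.083], 'qvel': [-0.001, -0.001, -0.001, -0.0, 0.001, -0.0, -0.0], 'tau': [0.0, -59.633, 1.607, -28.155, 0.013, 0.001, -0.0], 'tcp_pos': [0.282, -0.613, 0.231], 'orientation': [3.069, 0.672, 0.0], 'contact_force': [0.342, 0.358, -0.172], 'moment': [0.001, -0.042, 0.026], 'gripper_force': 0.0, 'grip_width': 0.085}
```

View pictures.

```bash
python3 -c "
import cv2
b=cv2.imread('pics/t.png')[100:310,150:430];cv2.imwrite('pics/t2.png',cv2.resize(b,(800,600),interpolation=cv2.INTER_CUBIC))"
```

```text
(no output)
```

View pics/t2.png

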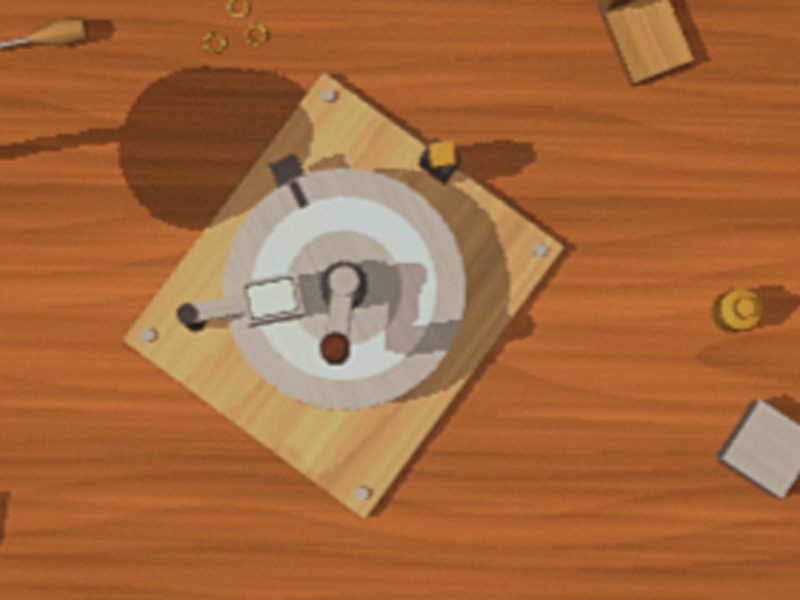

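View pics/s.png

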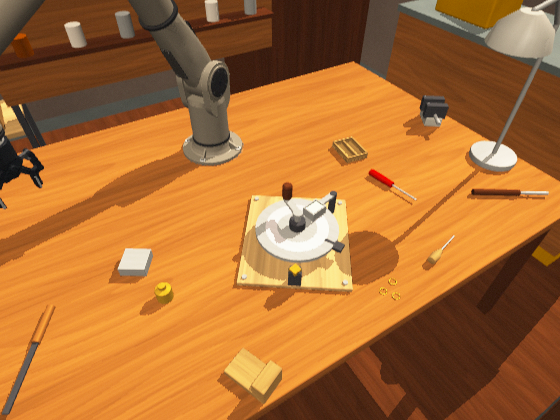

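```bash
cat > h.py <<'E'
import numpy as np,cv2
from scipy.spatial.transform import Rotation as R
from bench import telemetry, grab_frame, calibration, order, silhouettes, r
def onplane(c,u,v,z):
    k=calibration(c);T=np.array(k["world_from_camera"])
    d=T[:3,:3]@[(u-k["cx"])/k["fx"],(v-k["cy"])/k["fy"],1]
    return (T[:3,3]+d*(z-T[2,3])/d[2])[:2]
def proj(c,P):
    k=calibration(c);T=np.array(k["world_from_camera"])
    q=(np.atleast_2d(P)-T[:3,3])@T[:3,:3]
    return np.c_[k["fx"]*q[:,0]/q[:,2]+k["cx"],k["fy"]*q[:,1]/q[:,2]+k["cy"]]
E
python3 - <<'E'
from h import *
s=2.857;t=lambda x,y:(150+x/s,100+y/s)
for n,p,z in[("hub",(344,279),.12),("disc",(344,289),.058),("knob",(335,347),.171),("ptr",(442,153),.078),("tab",(287,170),.058),("b1",(324,73),.014),("b2",(569,245),.014),("b3",(367,517),.014),("b4",(124,342),.014)]:
    print(n,np.round(onplane("top",*t(*p),z),4))
for n,p,z in[("hub",(297.5,222),.115),("knob",(287,183.5),.171)]: print("scene",n,np.round(onplane("scene",*p,z),4))
from bench import silhouettes
m=silhouettes("tab","top")[0]["mask"]
v,u=np.nonzero(m);print("discmask",u.min(),u.max(),v.min(),v.max())
# white disc ellipse in top image from colour
a=cv2.imread("pics/t.png").astype(int);
w=(a[...,0]>95)&(abs(a[...,0]-a[...,2])<60)
w=w.astype(np.uint8);w[:150]=0;w[255:]=0;w[:,:220]=0;w[:,320:]=0
n,l,st,ce=cv2.connectedComponentsWithStats(w);i=1+np.argmax(st[1:,4]);c=max(cv2.findContours((l==i).astype(np.uint8),0,1)[0],key=cv2.contourArea)
e=cv2.fitEllipse(cv2.convexHull(c));print(e,onplane("top",*e[0],.058))
o=telemetry.get_obs();M=R.from_rotvec(o["orientation"]).as_matrix();print(M.round(3),o["clock"])
E
```

```text
hub [0.5787 0.0168]
disc [0.5759 0.0168]
knob [0.5075 0.0238]
ptr [ 0.7157 -0.0805]
tab [0.6986 0.0786]
b1 [0.8136 0.0434]
b2 [ 0.6331 -0.2212]
b3 [ 0.3412 -0.0124]
b4 [0.5195 0.2484]
scene hub [0.6075 0.0008]
scene knob [0.5061 0.0283]
discmask 228 312 154 242
((267.846923828125, 200.8080596923828), (82.86363983154297, 91.31185150146484), 82.96792602539062) [0.57672584 0.02435955]
[[ 0.909  0.418  0.   ]
 [ 0.418 -0.909 -0.   ]
 [ 0.     0.    -1.   ]] 1.05
```

Emit:
apply_moves(
  moves=[
    [0,0,0,0.0236,-0.0243,0,1],
    [0,0,0,0.0236,-0.0243,0,1],
    [0,0,0,0.0236,-0.0243,0,1],
    [0,0,0,0.0236,-0.0243,0,1],
    [0,0,0,0.0236,-0.0243,0,1],
    [0,0,0,0.0236,-0.0243,0,1],
    [0,0,0,0.0236,-0.0243,0,1],
    [0,0,0,0.0236,-0.0243,0,1],
  ],
)

```text
clock: 1.72
tcp_pos: [0.3726, -0.3563, 0.2316]
orientation: [3.069, 0.671, 0.001]
contact_force: [0.3, -0.3, -1.0]
grip_width: 0.0852
gripper_force: 0.0
```

Emit:
apply_moves(
  moves=[
    [0,0,0,0.0236,-0.0243,0,1],
    [0,0,0,0.0236,-0.0243,0,1],
    [0,0,0,0.0236,-0.0243,0,1],
    [0,0,0,0.0236,-0.0243,0,1],
    [0,0,0,0.0236,-0.0243,0,1],
    [0,0,0,0.0236,-0.0243,0,1],
    [0,0,0,0.0236,-0.0243,0,1],
    [0,0,0,0.0236,-0.0243,0,1],
  ],
)

```text
clock: 2.38
tcp_pos: [0.463, -0.1009, 0.2317]
orientation: [3.069, 0.671, 0.001]
contact_force: [0.8, -0.6, 0.6]
grip_width: 0.0853
gripper_force: 0.0
```

Emit:
apply_moves(
  moves=[
    [0,0,0,0.0236,-0.0243,0,1],
    [0,0,0,0.0236,-0.0243,0,1],
    [0,0,0,0.0236,-0.0243,0,1],
    [0,0,0.8,0,0,0,1],
    [0,0,0.8,0,0,0,1],
    [0,0,0.8,0,0,0,1],
    [0,0,0.8,0,0,0,1],
    [0,0,0.9,0,0,0,1],
  ],
)

```text
clock: 3.05
tcp_pos: [0.4966, -0.0065, 0.2314]
orientation: [3.142, -0.004, 0.001]
contact_force: [0.9, 0.2, 0.5]
grip_width: 0.0854
gripper_force: 0.0
```

```bash
cat >> h.py <<'E'
def wrist_onplane(u,v,z,o):
    k=calibration("wrist");Mt=np.array(k["mount"]);q=np.array([u-k["cx"],v-k["cy"]]);rr=np.hypot(*q);th=rr/k["fx"]
    d=np.r_[q/rr*np.sin(th),np.cos(th)] if rr>0 else np.array([0,0,1.])
    W=R.from_rotvec(o["orientation"]).as_matrix();p=W@Mt[:3,3]+o["tcp_pos"];d=W@Mt[:3,:3]@d
    return (p+d*(z-p[2])/d[2])[:2]
E
python3 - <<'E'
from h import *
o=telemetry.get_obs();a=grab_frame("wrist");cv2.imwrite("pics/w.png",a)
for n in("knob","lap_crank"):
    for d in silhouettes(n,"wrist")[:1]:
        e=d["extent"];print(n,d["p"],e,wrist_onplane(e[0],e[1],.15,o))
print(o["clock"],np.round(calibration("wrist")["mount"],3).tolist(),calibration("wrist")["fx"])
E
```

```text
knob 0.95 [230.9, 203.9, 45.8, 49.7] [0.50951399 0.02723994]
lap_crank 0.77 [237.2, 158.5, 55.2, 142.0] [0.54211527 0.02170824]
3.05 [[-0.0, -0.961, -0.276, 0.07], [1.0, -0.0, -0.001, -0.0], [0.0, -0.276, 0.961, -0.143], [0.0, 0.0, 0.0, 1.0]] 325.19226210127806
```

View pics/w.png

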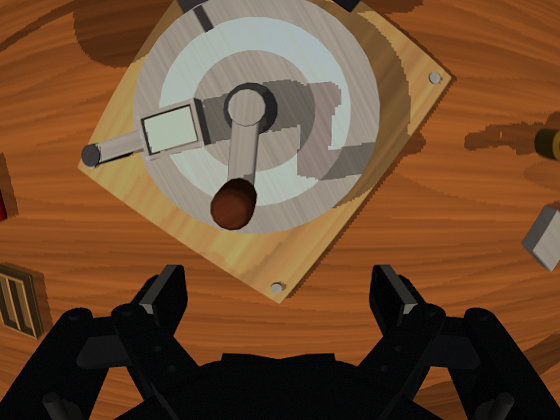

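Run:
```python
from h import *
o=telemetry.get_obs()
for n,u,v,z in[("knobtop",231.5,208,.171),("hubtop",246,106,.12),("discL",135,105,.058),("discR",380,105,.058),("discB",256,234.5,.058),("screw1",278,287,.016),("screw2",435,78,.016),("post",90,154,.09)]: print(n,wrist_onplane(u,v,z,o).round(4))
a=cv2.imread("pics/w.png").astype(int)
b=(a[...,2]>60)&(a[...,0]<40)&(a[...,2]-a[...,0]>30);b[:175]=0;b[232:]=0;b[:,:205]=0;b[:,262:]=0
v,u=np.nonzero(b);print(u.min(),u.max(),v.min(),v.max())
```

```text
knobtop [0.5118 0.0239]
hubtop [0.5799 0.0185]
discL [0.5906 0.1398]
discR [ 0.5878 -0.1071]
discB [0.4531 0.016 ]
screw1 [ 0.3683 -0.0071]
screw2 [ 0.6295 -0.1899]
post [0.5452 0.1783]
211 245 195 227
```

Emit:
apply_moves(
  moves=[
    [0,0,0,0.0125,-0.0305,0,1],
    [0,0,0,0,0,0.025,1],
    [0,0,0,0,0,0.025,1],
    [0,0,0,0,0,0.025,1],
    [0,0,0,0,0,0.025,1],
    [0,0,0,0,0,0,-1],
    [0,0,0,0,0,0,-1],
    [0,0,0,0,0,0,-1],
  ],
  grip_force=30,
)

```text
clock: 3.87
tcp_pos: [0.5099, 0.0241, 0.1325]
orientation: [-3.141, -0.004, -0.002]
contact_force: [0.1, 0.6, 0.7]
grip_width: 0.0518
gripper_force: 0.0
```

Emit:
apply_moves(
  moves=[
    [0,0,0,0,0,0,-1],
    [0,0,0,0,0,0,-1],
    [0,0,0,0,0,0,-1],
    [0,0,0,0,0,0,-1],
    [0,0,0,0,0,0,-1],
    [0,0,0,0,0,0,-1],
    [0,0,0,0,0,0,-1],
    [0,0,0,0,0,0,-1],
  ],
)

```text
clock: 4.53
tcp_pos: [0.5102, 0.0242, 0.133]
orientation: [-3.141, -0.002, -0.005]
contact_force: [-1.5, 0.6, 7.1]
grip_width: 0.0287
gripper_force: 30.2
```

Run:
```python
from h import *
o=telemetry.get_obs();print(o["clock"],np.round(o["contact_force"],2),np.round(o["tcp_pos"],4),o["grip_width"],np.round(o["moment"],2))
a=grab_frame("top");b=grab_frame("scene");w=grab_frame("wrist")
cv2.imwrite("pics/tw.png",np.hstack([cv2.resize(a[100:310,170:380],(400,400)),cv2.resize(b[150:310,210:370],(400,400))]))
cv2.imwrite("pics/w2.png",w)
```

```text
4.5333 [-1.53  0.64  7.14] [0.5102 0.0242 0.133 ] 0.028721107462621673 [ 0.04  0.18 -0.02]
```

View pics/tw.png

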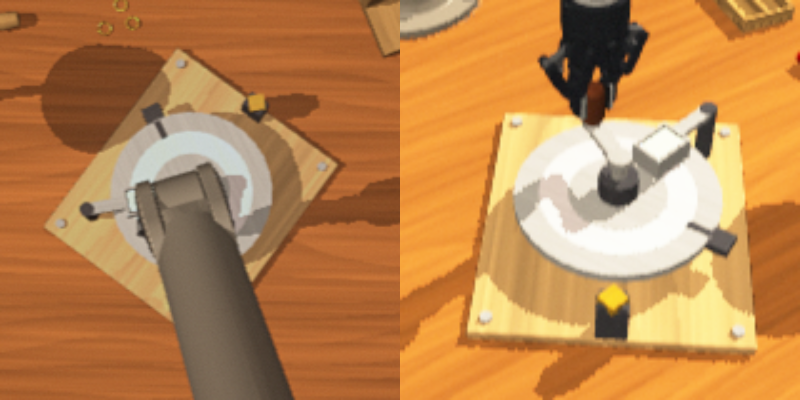

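View pics/w2.png

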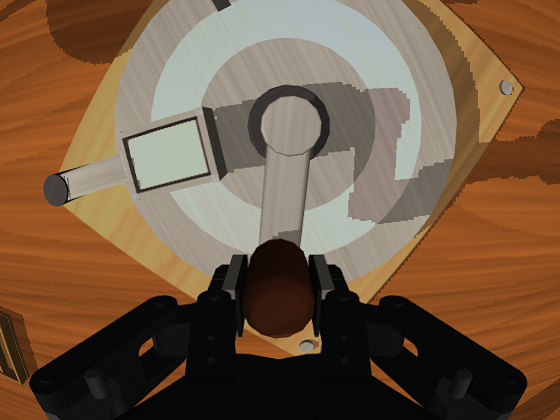

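```bash
cat >> h.py <<'E'
AX=np.array([.578,.017]);PTR=-35.1
def tab(c,a,show=False):
    A=np.arange(-180,180,1.);rs=np.linspace(.132,.147,6)
    P=np.array([[AX[0]+q*np.cos(t),AX[1]+q*np.sin(t),.058] for t in np.radians(A) for q in rs])
    p=proj(c,P).astype(np.float32)
    s=cv2.remap(a.astype(np.float32),p[:,0].reshape(-1,6),p[:,1].reshape(-1,6),1)
    val=s.max(2).mean(1);sat=(s.max(2)-s.min(2)).mean(1)
    d=((sat<45)&(val<130)).astype(int)
    runs=[];i=np.flatnonzero(np.diff(np.r_[0,d,0]))
    for b,e in zip(i[::2],i[1::2]):
        if e-b>=4: runs.append((A[b]+(e-b-1)/2,e-b,val[b:e].mean().round(),sat[b:e].mean().round()))
    return runs
E
python3 - <<'E'
from h import *
o=dict(telemetry.get_obs());print(o["clock"])
print("axis",wrist_onplane(292,127,.12,o),"knob z",wrist_onplane(280,290,.165,o))
for c,f in(("top","t"),("scene","s")):
    print(c,tab(c,cv2.imread(f"pics/{f}.png")))
E
```

```text
4.6833
axis [0.57828622 0.01765497] knob z [0.51726346 0.02343786]
top [(np.float64(27.5), np.int64(12), np.float32(75.0), np.float32(15.0))]
scene [(np.float64(26.5), np.int64(14), np.float32(95.0), np.float32(13.0)), (np.float64(95.0), np.int64(9), np.float32(65.0), np.float32(14.0))]
```

```bash
cat >> h.py <<'E'
def table(th,ds,c0=None,rad=.07):
    """print rows for 8-step calls; th start deg"""
    p=np.round(rad*np.array([np.cos(np.radians(th)),np.sin(np.radians(th))]),4)
    for i,d in enumerate(ds):
        th+=np.degrees(d);q=np.round(rad*np.array([np.cos(np.radians(th)),np.sin(np.radians(th))]),4);e=q-p;p=q
        if i%8==0:print("--")
        print("[0,0,0,%g,%g,0,-1],"%(round(e[0],4),round(-e[1],4)),end="")
        if i%8==7:print(" th",round(th%360,2))
E
python3 -c "
from h import *
table(174.6,[.04,.08,.12,.16,.19]+[.1963]*35)"
```

```text
--
[0,0,0,-0.0002,0.0028,0,-1],[0,0,0,-0.0001,0.0056,0,-1],[0,0,0,0.0007,0.0084,0,-1],[0,0,0,0.0025,0.0109,0,-1],[0,0,0,0.0052,0.0122,0,-1],[0,0,0,0.0077,0.0114,0,-1],[0,0,0,0.0098,0.0096,0,-1],[0,0,0,0.0114,0.0076,0,-1], th 242.15
--
[0,0,0,0.0127,0.0052,0,-1],[0,0,0,0.0135,0.0026,0,-1],[0,0,0,0.0137,-0.0001,0,-1],[0,0,0,0.0134,-0.0027,0,-1],[0,0,0,0.0127,-0.0053,0,-1],[0,0,0,0.0113,-0.0077,0,-1],[0,0,0,0.0097,-0.0097,0,-1],[0,0,0,0.0076,-0.0115,0,-1], th 332.12
--
[0,0,0,0.0052,-0.0127,0,-1],[0,0,0,0.0026,-0.0134,0,-1],[0,0,0,-0.0001,-0.0138,0,-1],[0,0,0,-0.0027,-0.0134,0,-1],[0,0,0,-0.0053,-0.0126,0,-1],[0,0,0,-0.0077,-0.0114,0,-1],[0,0,0,-0.0097,-0.0097,0,-1],[0,0,0,-0.0114,-0.0076,0,-1], th 62.1
--
[0,0,0,-0.0127,-0.0052,0,-1],[0,0,0,-0.0135,-0.0026,0,-1],[0,0,0,-0.0137,0.0001,0,-1],[0,0,0,-0.0135,0.0027,0,-1],[0,0,0,-0.0126,0.0053,0,-1],[0,0,0,-0.0114,0.0077,0,-1],[0,0,0,-0.0097,0.0097,0,-1],[0,0,0,-0.0076,0.0114,0,-1], th 152.08
--
[0,0,0,-0.0052,0.0127,0,-1],[0,0,0,-0.0026,0.0135,0,-1],[0,0,0,0.0001,0.0137,0,-1],[0,0,0,0.0027,0.0134,0,-1],[0,0,0,0.0053,0.0127,0,-1],[0,0,0,0.0076,0.0114,0,-1],[0,0,0,0.0098,0.0097,0,-1],[0,0,0,0.0114,0.0075,0,-1], th 242.06
```

Emit:
apply_moves(
  moves=[
    [0,0,0,-0.0002,0.0028,0,-1],
    [0,0,0,-0.0001,0.0056,0,-1],
    [0,0,0,0.0007,0.0084,0,-1],
    [0,0,0,0.0025,0.0109,0,-1],
    [0,0,0,0.0052,0.0122,0,-1],
    [0,0,0,0.0077,0.0114,0,-1],
    [0,0,0,0.0098,0.0096,0,-1],
    [0,0,0,0.0114,0.0076,0,-1],
  ],
)

```text
clock: 5.35
tcp_pos: [0.5483, -0.0446, 0.133]
orientation: [-3.141, -0.002, -0.006]
contact_force: [2.0, 6.4, 6.5]
grip_width: 0.0291
gripper_force: 30.2
```

Emit:
apply_moves(
  moves=[
    [0,0,0,0.0127,0.0052,0,-1],
    [0,0,0,0.0135,0.0026,0,-1],
    [0,0,0,0.0137,-0.0001,0,-1],
    [0,0,0,0.0134,-0.0027,0,-1],
    [0,0,0,0.0127,-0.0053,0,-1],
    [0,0,0,0.0113,-0.0077,0,-1],
    [0,0,0,0.0097,-0.0097,0,-1],
    [0,0,0,0.0076,-0.0115,0,-1],
  ],
)

```text
clock: 6.02
tcp_pos: [0.6421, -0.0145, 0.133]
orientation: [-3.141, -0.002, -0.002]
contact_force: [-4.8, 1.9, 9.7]
grip_width: 0.0288
gripper_force: 30.6
```

```bash
cat > look.py <<'E'
from h import *
import sys
o=telemetry.get_obs();a=grab_frame(sys.argv[1] if len(sys.argv)>1 else "scene");cv2.imwrite("pics/f%.2f.png"%o["clock"],a)
t=np.array(o["tcp_pos"])
print(round(o["clock"],3),tab(sys.argv[1] if len(sys.argv)>1 else "scene",a),"tcp th",np.degrees(np.arctan2(*(t[:2]-AX)[::-1])).round(1),"r",np.hypot(*(t[:2]-AX)).round(4),t.round(4),np.round(o["contact_force"],1),o["grip_width"])
E
python3 look.py
```

```text
6.017 [(np.float64(90.0), np.int64(19), np.float32(91.0), np.float32(12.0)), (np.float64(133.5), np.int64(46), np.float32(30.0), np.float32(2.0))] tcp th -26.2 r 0.0715 [ 0.6421 -0.0145  0.133 ] [-4.8  1.9  9.7] 0.028844222265418024
```

Emit:
apply_moves(
  moves=[
    [0,0,0,0.0052,-0.0127,0,-1],
    [0,0,0,0.0026,-0.0134,0,-1],
    [0,0,0,-0.0001,-0.0138,0,-1],
    [0,0,0,-0.0027,-0.0134,0,-1],
    [0,0,0,-0.0053,-0.0126,0,-1],
    [0,0,0,-0.0077,-0.0114,0,-1],
    [0,0,0,-0.0097,-0.0097,0,-1],
    [0,0,0,-0.0114,-0.0076,0,-1],
  ],
)

```text
clock: 6.73
tcp_pos: [0.6129, 0.08, 0.1331]
orientation: [-3.141, -0.003, -0.005]
contact_force: [-1.1, -1.8, 8.5]
grip_width: 0.0287
gripper_force: 30.5
```

```bash
python3 look.py
```

```text
6.733 [(np.float64(97.0), np.int64(13), np.float32(60.0), np.float32(18.0)), (np.float64(121.5), np.int64(20), np.float32(35.0), np.float32(6.0)), (np.float64(146.0), np.int64(11), np.float32(110.0), np.float32(16.0))] tcp th 61.0 r 0.072 [0.6129 0.08   0.1331] [-1.1 -1.8  8.5] 0.028713840939815657
```

Emit:
apply_moves(
  moves=[
    [0,0,0,-0.0127,-0.0052,0,-1],
    [0,0,0,-0.0135,-0.0026,0,-1],
    [0,0,0,-0.0137,0.0001,0,-1],
    [0,0,0,-0.0135,0.0027,0,-1],
    [0,0,0,-0.0126,0.0053,0,-1],
    [0,0,0,-0.0114,0.0077,0,-1],
    [0,0,0,-0.0097,0.0097,0,-1],
    [0,0,0,-0.0076,0.0114,0,-1],
  ],
)

```text
clock: 7.45
tcp_pos: [0.5178, 0.0506, 0.133]
orientation: [-3.141, -0.004, -0.005]
contact_force: [1.7, -0.6, 6.8]
grip_width: 0.0286
gripper_force: 30.9
```

```bash
python3 look.py
```

```text
7.45 [(np.float64(-149.5), np.int64(12), np.float32(111.0), np.float32(22.0)), (np.float64(95.0), np.int64(9), np.float32(69.0), np.float32(14.0))] tcp th 150.8 r 0.0689 [0.5178 0.0506 0.133 ] [ 1.7 -0.6  6.8] 0.028641127637543083
```

```bash
cat > fit.py <<'E'
from h import *
from scipy.optimize import least_squares
# crank profile: list of (duration, rate); calls separated by 'look' pauses
def prof(calls):
    s=[]
    for c in calls:
        if c=="p": s.append((.05,0.))
        else: s+=[(1/12,d*12) for d in c]
    return s
def sim(s,I,D,w=0.,a=0.,dt=1/240):
    T=[0];A=[a];W=[w];cl=0.
    for du,c in s:
        for _ in range(round(du/dt)):
            cl+=(c-cl)*dt/.03
            u=.035*(cl-w)-.004*w
            if abs(w)<1e-3 and abs(u)<D: w=0.
            else:
                n=w+(u-D*np.sign(w if abs(w)>1e-3 else u))/I*dt
                w=0. if n*w<0 and abs(u)<D else n
            a+=w*dt;T.append(T[-1]+dt);A.append(a);W.append(w)
    return np.array(T),np.array(A),np.array(W)
k=.1963
HIST=[[.04,.08,.12,.16,.19]+[k]*3,[k]*8,"p",[k]*8,"p",[k]*8]
T0=4.683
def fit(obs,hist,a0=27.):
    t,an=np.array(obs).T
    def f(x):
        T,A,_=sim(prof(hist),x[0],x[1]);return np.r_[np.interp(t-T0,T,np.degrees(A))+a0-an,(x[0]-.028)/.006*1.,(x[1]-.024)/.01]
    return least_squares(f,[.028,.024],diff_step=.02,bounds=([.02,.01],[.038,.05]))
if __name__=="__main__":
    q=fit([(6.017,86.5),(6.733,146),(7.45,210.5)],HIST);print(q.x,q.fun)
    I,D=q.x
    T,A,W=sim(prof(HIST+["p"]+[[k]*8]*6),I,D);print((W[::40]).round(2))
    T,A,W=sim(prof(HIST+["p"]+[[k]*8,"p"]*6),I,D);print((W[::40]).round(2))
    table(152.08,[k]*32)
E
python3 fit.py
```

```text
[0.0243297  0.01442223] [-0.39060097  0.41177751 -0.16832838 -0.61171591 -0.95777748]
[0.   0.05 0.28 0.6  0.87 1.07 1.23 1.35 1.44 1.37 1.46 1.53 1.58 1.47
 1.53 1.58 1.62 1.52 1.54 1.59 1.63 1.65 1.68 1.69 1.7  1.71 1.72 1.73
 1.73 1.73 1.74 1.74 1.74 1.74 1.74 1.74 1.74 1.74 1.74 1.74 1.74]
[0.   0.05 0.28 0.6  0.87 1.07 1.23 1.35 1.44 1.37 1.46 1.53 1.58 1.47
 1.53 1.58 1.62 1.52 1.54 1.59 1.63 1.64 1.54 1.59 1.62 1.65 1.53 1.58
 1.62 1.65 1.53 1.56 1.61 1.64 1.61 1.55 1.59 1.63 1.66 1.53 1.58 1.62
 1.65]
--
[0,0,0,-0.0052,0.0127,0,-1],[0,0,0,-0.0026,0.0135,0,-1],[0,0,0,0.0001,0.0137,0,-1],[0,0,0,0.0027,0.0134,0,-1],[0,0,0,0.0053,0.0127,0,-1],[0,0,0,0.0076,0.0114,0,-1],[0,0,0,0.0098,0.0097,0,-1],[0,0,0,0.0114,0.0075,0,-1], th 242.06
--
[0,0,0,0.0127,0.0052,0,-1],[0,0,0,0.0135,0.0027,0,-1],[0,0,0,0.0137,-0.0001,0,-1],[0,0,0,0.0134,-0.0027,0,-1],[0,0,0,0.0127,-0.0053,0,-1],[0,0,0,0.0114,-0.0076,0,-1],[0,0,0,0.0096,-0.0097,0,-1],[0,0,0,0.0076,-0.0115,0,-1], th 332.03
--
[0,0,0,0.0052,-0.0127,0,-1],[0,0,0,0.0027,-0.0134,0,-1],[0,0,0,-0.0001,-0.0137,0,-1],[0,0,0,-0.0027,-0.0135,0,-1],[0,0,0,-0.0052,-0.0127,0,-1],[0,0,0,-0.0077,-0.0113,0,-1],[0,0,0,-0.0097,-0.0097,0,-1],[0,0,0,-0.0114,-0.0076,0,-1], th 62.01
--
[0,0,0,-0.0127,-0.0052,0,-1],[0,0,0,-0.0135,-0.0027,0,-1],[0,0,0,-0.0137,0.0001,0,-1],[0,0,0,-0.0135,0.0027,0,-1],[0,0,0,-0.0126,0.0052,0,-1],[0,0,0,-0.0114,0.0077,0,-1],[0,0,0,-0.0097,0.0097,0,-1],[0,0,0,-0.0076,0.0114,0,-1], th 151.99
```

Emit:
apply_moves(
  moves=[
    [0,0,0,-0.0052,0.0127,0,-1],
    [0,0,0,-0.0026,0.0135,0,-1],
    [0,0,0,0.0001,0.0137,0,-1],
    [0,0,0,0.0027,0.0134,0,-1],
    [0,0,0,0.0053,0.0127,0,-1],
    [0,0,0,0.0076,0.0114,0,-1],
    [0,0,0,0.0098,0.0097,0,-1],
    [0,0,0,0.0114,0.0075,0,-1],
  ],
)

```text
clock: 8.17
tcp_pos: [0.5485, -0.0447, 0.1331]
orientation: [-3.141, -0.002, -0.007]
contact_force: [3.2, 4.0, 5.7]
grip_width: 0.0288
gripper_force: 30.7
```

```bash
python3 look.py
```

```text
8.167 [(np.float64(-171.0), np.int64(15), np.float32(34.0), np.float32(9.0)), (np.float64(-84.5), np.int64(14), np.float32(91.0), np.float32(13.0)), (np.float64(95.0), np.int64(9), np.float32(69.0), np.float32(14.0)), (np.float64(168.0), np.int64(11), np.float32(43.0), np.float32(11.0))] tcp th -115.6 r 0.0684 [ 0.5485 -0.0447  0.1331] [3.2 4.  5.7] 0.028838870356515663
```

Emit:
apply_moves(
  moves=[
    [0,0,0,0.0127,0.0052,0,-1],
    [0,0,0,0.0135,0.0027,0,-1],
    [0,0,0,0.0137,-0.0001,0,-1],
    [0,0,0,0.0134,-0.0027,0,-1],
    [0,0,0,0.0127,-0.0053,0,-1],
    [0,0,0,0.0114,-0.0076,0,-1],
    [0,0,0,0.0096,-0.0097,0,-1],
    [0,0,0,0.0076,-0.0115,0,-1],
  ],
)

```text
clock: 8.88
tcp_pos: [0.6421, -0.0146, 0.133]
orientation: [-3.141, -0.002, -0.003]
contact_force: [-4.4, 2.0, 10.0]
grip_width: 0.0286
gripper_force: 31.2
```

```bash
python3 look.py
```

```text
8.883 [(np.float64(-22.5), np.int64(12), np.float32(101.0), np.float32(13.0)), (np.float64(95.0), np.int64(9), np.float32(69.0), np.float32(14.0)), (np.float64(133.5), np.int64(46), np.float32(30.0), np.float32(2.0))] tcp th -26.3 r 0.0714 [ 0.6421 -0.0146  0.133 ] [-4.4  2.  10. ] 0.028622026787190894
```

Emit:
apply_moves(
  moves=[
    [0,0,0,0.0052,-0.0127,0,-1],
    [0,0,0,0.0027,-0.0134,0,-1],
    [0,0,0,-0.0001,-0.0137,0,-1],
    [0,0,0,-0.0027,-0.0135,0,-1],
    [0,0,0,-0.0052,-0.0127,0,-1],
    [0,0,0,-0.0077,-0.0113,0,-1],
    [0,0,0,-0.0097,-0.0097,0,-1],
    [0,0,0,-0.0114,-0.0076,0,-1],
  ],
)

```text
clock: 9.6
tcp_pos: [0.613, 0.0799, 0.1331]
orientation: [-3.141, -0.003, -0.006]
contact_force: [-0.6, -1.8, 8.3]
grip_width: 0.0291
gripper_force: 31.0
```

```bash
python3 look.py
```

```text
9.6 [(np.float64(39.0), np.int64(13), np.float32(98.0), np.float32(13.0)), (np.float64(97.0), np.int64(13), np.float32(61.0), np.float32(17.0)), (np.float64(121.5), np.int64(20), np.float32(35.0), np.float32(7.0))] tcp th 60.9 r 0.072 [0.613  0.0799 0.1331] [-0.6 -1.8  8.3] 0.02909362608060837
```

Emit:
apply_moves(
  moves=[
    [0,0,0,-0.0127,-0.0052,0,-1],
    [0,0,0,-0.0135,-0.0027,0,-1],
    [0,0,0,-0.0137,0.0001,0,-1],
    [0,0,0,-0.0135,0.0027,0,-1],
    [0,0,0,-0.0126,0.0052,0,-1],
    [0,0,0,-0.0114,0.0077,0,-1],
    [0,0,0,-0.0097,0.0097,0,-1],
    [0,0,0,-0.0076,0.0114,0,-1],
  ],
)

```text
clock: 10.32
tcp_pos: [0.5179, 0.0507, 0.133]
orientation: [-3.141, -0.004, -0.005]
contact_force: [1.6, -0.9, 8.0]
grip_width: 0.0294
gripper_force: 31.0
```

```bash
python3 look.py
```

```text
10.317 [(np.float64(97.5), np.int64(14), np.float32(75.0), np.float32(11.0))] tcp th 150.7 r 0.0689 [0.5179 0.0507 0.133 ] [ 1.6 -0.9  8. ] 0.029379032531139295
```

Emit:
apply_moves(
  moves=[
    [0,0,0,-0.0052,0.0127,0,-1],
    [0,0,0,-0.0026,0.0135,0,-1],
    [0,0,0,0.0001,0.0137,0,-1],
    [0,0,0,0.0027,0.0134,0,-1],
    [0,0,0,0.0053,0.0127,0,-1],
    [0,0,0,0.0076,0.0114,0,-1],
    [0,0,0,0.0098,0.0097,0,-1],
    [0,0,0,0.0114,0.0075,0,-1],
  ],
)

```text
clock: 11.03
tcp_pos: [0.5485, -0.0447, 0.133]
orientation: [-3.141, -0.002, -0.007]
contact_force: [1.4, 4.8, 5.8]
grip_width: 0.0291
gripper_force: 30.8
```

```bash
python3 look.py
```

```text
11.033 [(np.float64(-171.0), np.int64(15), np.float32(35.0), np.float32(9.0)), (np.float64(95.0), np.int64(9), np.float32(69.0), np.float32(14.0)), (np.float64(167.5), np.int64(12), np.float32(40.0), np.float32(8.0))] tcp th -115.6 r 0.0684 [ 0.5485 -0.0447  0.133 ] [1.4 4.8 5.8] 0.029056311078073882
```

Emit:
apply_moves(
  moves=[
    [0,0,0,0.0127,0.0052,0,-1],
    [0,0,0,0.0135,0.0027,0,-1],
    [0,0,0,0.0137,-0.0001,0,-1],
    [0,0,0,0.0134,-0.0027,0,-1],
    [0,0,0,0.0127,-0.0053,0,-1],
    [0,0,0,0.0114,-0.0076,0,-1],
    [0,0,0,0.0096,-0.0097,0,-1],
    [0,0,0,0.0076,-0.0115,0,-1],
  ],
)

```text
clock: 11.75
tcp_pos: [0.6422, -0.0145, 0.133]
orientation: [-3.141, -0.002, -0.003]
contact_force: [-5.1, 1.5, 9.8]
grip_width: 0.029
gripper_force: 31.2
```

```bash
python3 look.py
```

```text
11.75 [(np.float64(-125.5), np.int64(12), np.float32(106.0), np.float32(20.0)), (np.float64(95.0), np.int64(9), np.float32(68.0), np.float32(14.0)), (np.float64(133.5), np.int64(46), np.float32(30.0), np.float32(2.0))] tcp th -26.2 r 0.0715 [ 0.6422 -0.0145  0.133 ] [-5.1  1.5  9.8] 0.028987547898016802
```

Emit:
apply_moves(
  moves=[
    [0,0,0,0.0052,-0.0127,0,-1],
    [0,0,0,0.0027,-0.0134,0,-1],
    [0,0,0,-0.0001,-0.0137,0,-1],
    [0,0,0,-0.0027,-0.0135,0,-1],
    [0,0,0,-0.0052,-0.0127,0,-1],
    [0,0,0,-0.0077,-0.0113,0,-1],
    [0,0,0,-0.0097,-0.0097,0,-1],
    [0,0,0,-0.0114,-0.0076,0,-1],
  ],
)

```text
clock: 12.47
tcp_pos: [0.6131, 0.0799, 0.1331]
orientation: [-3.141, -0.003, -0.005]
contact_force: [-1.8, -1.8, 7.7]
grip_width: 0.0289
gripper_force: 31.1
```

Emit:
apply_moves(
  moves=[
    [0,0,0,-0.0127,-0.0052,0,-1],
    [0,0,0,-0.0135,-0.0027,0,-1],
    [0,0,0,-0.0137,0.0001,0,-1],
    [0,0,0,-0.0135,0.0027,0,-1],
    [0,0,0,-0.0126,0.0052,0,-1],
    [0,0,0,-0.0114,0.0077,0,-1],
    [0,0,0,-0.0097,0.0097,0,-1],
    [0,0,0,-0.0076,0.0114,0,-1],
  ],
)

```text
clock: 13.13
tcp_pos: [0.518, 0.0508, 0.133]
orientation: [-3.141, -0.004, -0.005]
contact_force: [1.4, 0.3, 8.5]
grip_width: 0.029
gripper_force: 31.1
```

```bash
python3 look.py
```

```text
13.133 [(np.float64(-1.0), np.int64(13), np.float32(101.0), np.float32(14.0)), (np.float64(95.0), np.int64(9), np.float32(69.0), np.float32(14.0))] tcp th 150.6 r 0.0689 [0.518  0.0508 0.133 ] [1.4 0.3 8.5] 0.029043990861828232
```

Emit:
apply_moves(
  moves=[
    [0,0,0,-0.0052,0.0127,0,-1],
    [0,0,0,-0.0026,0.0135,0,-1],
    [0,0,0,0.0001,0.0137,0,-1],
    [0,0,0,0.0027,0.0134,0,-1],
    [0,0,0,0.0053,0.0127,0,-1],
    [0,0,0,0.0076,0.0114,0,-1],
    [0,0,0,0.0098,0.0097,0,-1],
    [0,0,0,0.0114,0.0075,0,-1],
  ],
)

```text
clock: 13.85
tcp_pos: [0.5485, -0.0447, 0.1331]
orientation: [-3.141, -0.001, -0.007]
contact_force: [2.1, 4.5, 6.1]
grip_width: 0.0293
gripper_force: 30.9
```

```bash
python3 look.py
```

```text
13.85 [(np.float64(-171.0), np.int64(15), np.float32(34.0), np.float32(9.0)), (np.float64(63.0), np.int64(13), np.float32(97.0), np.float32(13.0)), (np.float64(95.0), np.int64(9), np.float32(68.0), np.float32(14.0)), (np.float64(168.0), np.int64(11), np.float32(42.0), np.float32(11.0))] tcp th -115.5 r 0.0684 [ 0.5485 -0.0447  0.1331] [2.1 4.5 6.1] 0.029254224056847623
```

Emit:
apply_moves(
  moves=[
    [0,0,0,0.0127,0.0052,0,-1],
    [0,0,0,0.0135,0.0027,0,-1],
    [0,0,0,0.0137,-0.0001,0,-1],
    [0,0,0,0.0134,-0.0027,0,-1],
    [0,0,0,0.0127,-0.0053,0,-1],
    [0,0,0,0.0114,-0.0076,0,-1],
    [0,0,0,0.0096,-0.0097,0,-1],
    [0,0,0,0.0076,-0.0115,0,-1],
  ],
)

```text
clock: 14.57
tcp_pos: [0.6422, -0.0144, 0.133]
orientation: [-3.141, -0.002, -0.002]
contact_force: [-5.1, 2.0, 10.4]
grip_width: 0.0287
gripper_force: 31.2
```

```bash
python3 look.py
```

```text
14.567 [(np.float64(95.0), np.int64(9), np.float32(69.0), np.float32(14.0)), (np.float64(133.5), np.int64(46), np.float32(30.0), np.float32(2.0))] tcp th -26.1 r 0.0715 [ 0.6422 -0.0144  0.133 ] [-5.1  2.  10.4] 0.028730742463544182
```

Emit:
apply_moves(
  moves=[
    [0,0,0,0.0052,-0.0127,0,-1],
    [0,0,0,0.0027,-0.0134,0,-1],
    [0,0,0,-0.0001,-0.0137,0,-1],
    [0,0,0,-0.0027,-0.0135,0,-1],
    [0,0,0,-0.0052,-0.0127,0,-1],
    [0,0,0,-0.0077,-0.0113,0,-1],
    [0,0,0,-0.0097,-0.0097,0,-1],
    [0,0,0,-0.0114,-0.0076,0,-1],
  ],
)

```text
clock: 15.28
tcp_pos: [0.6131, 0.0799, 0.1331]
orientation: [3.142, 0.002, 0.005]
contact_force: [-0.9, -1.8, 8.5]
grip_width: 0.0289
gripper_force: 31.1
```

```bash
python3 look.py
cat > fit2.py <<'E'
from fit import *
C=[k]*8
H=HIST+["p",C,"p",C,"p",C,"p",C,"p",C,"p",C,"p",C,C,"p",C,"p",C,"p",C]
obs=[(6.017,86.5),(6.733,146),(7.45,210.5),(8.167,275.5),(8.883,337.5),(9.6,399),(10.317,458),(11.75,594.5),(13.133,719)]
if __name__=="__main__":
    q=fit(obs,H);print(q.x,q.fun.round(1))
    T,A,W=sim(prof(H),*q.x);print(T[-1]+T0,np.degrees(A[-1])+27,W[-1],W[400:].min(),W[400:].max())
E
python3 fit2.py
```

```text
15.283 [(np.float64(-166.5), np.int64(12), np.float32(109.0), np.float32(20.0)), (np.float64(97.0), np.int64(13), np.float32(60.0), np.float32(17.0)), (np.float64(121.5), np.int64(20), np.float32(34.0), np.float32(6.0))] tcp th 60.8 r 0.072 [0.6131 0.0799 0.1331] [-0.9 -1.8  8.5] 0.028905295608740625
[0.02237593 0.0161207 ] [ 0.5  0.7 -1.1 -2.7 -1.   1.2  6.  -2.9 -0.6 -0.9 -0.8]
15.282999999999719 911.5499543991195 1.6210825941099742 1.4356659053989909 1.6754560716371016
```

Run:
```python
from fit import *
for D in(.012,.016,.022):
  for I in(.0224,.026):
    for n in (4,5,6,7,8):
        T,A,W=sim([(.05,0)]+prof([[k]*n+[.14,.09,.04]+[0]*20]),I,D,w=1.62,a=np.radians(193.5))
        print(D,I,n,np.degrees(A[-1]).round(1),W[-1].round(3),end=" | ")
    print()
table(62.01,[k]*6+[.14,.09,.04]+[0]*7)
```

```text
0.012 0.0224 4 272.8 0.0 | 0.012 0.0224 5 281.3 0.0 | 0.012 0.0224 6 289.8 0.0 | 0.012 0.0224 7 298.3 0.0 | 0.012 0.0224 8 306.9 0.0 | 
0.012 0.026 4 278.5 0.0 | 0.012 0.026 5 287.0 0.0 | 0.012 0.026 6 295.5 0.0 | 0.012 0.026 7 304.0 0.0 | 0.012 0.026 8 312.5 0.0 | 
0.016 0.0224 4 267.1 0.0 | 0.016 0.0224 5 275.1 0.0 | 0.016 0.0224 6 283.1 0.0 | 0.016 0.0224 7 291.2 0.0 | 0.016 0.0224 8 299.2 0.0 | 
0.016 0.026 4 272.3 0.0 | 0.016 0.026 5 280.3 0.0 | 0.016 0.026 6 288.3 0.0 | 0.016 0.026 7 296.4 0.0 | 0.016 0.026 8 304.4 0.0 | 
0.022 0.0224 4 259.9 0.0 | 0.022 0.0224 5 267.2 0.0 | 0.022 0.0224 6 274.5 0.0 | 0.022 0.0224 7 281.8 0.0 | 0.022 0.0224 8 289.1 0.0 | 
0.022 0.026 4 264.6 0.0 | 0.022 0.026 5 271.9 0.0 | 0.022 0.026 6 279.2 0.0 | 0.022 0.026 7 286.5 0.0 | 0.022 0.026 8 293.8 0.0 | 
--
[0,0,0,-0.0127,-0.0052,0,-1],[0,0,0,-0.0135,-0.0027,0,-1],[0,0,0,-0.0137,0.0001,0,-1],[0,0,0,-0.0135,0.0027,0,-1],[0,0,0,-0.0126,0.0052,0,-1],[0,0,0,-0.0114,0.0077,0,-1],[0,0,0,-0.0071,0.0067,0,-1],[0,0,0,-0.0041,0.0049,0,-1], th 142.67
--
[0,0,0,-0.0016,0.0022,0,-1],[0,0,0,0,-0,0,-1],[0,0,0,0,-0,0,-1],[0,0,0,0,-0,0,-1],[0,0,0,0,-0,0,-1],[0,0,0,0,-0,0,-1],[0,0,0,0,-0,0,-1],[0,0,0,0,-0,0,-1], th 144.96
```

Emit:
apply_moves(
  moves=[
    [0,0,0,-0.0127,-0.0052,0,-1],
    [0,0,0,-0.0135,-0.0027,0,-1],
    [0,0,0,-0.0137,0.0001,0,-1],
    [0,0,0,-0.0135,0.0027,0,-1],
    [0,0,0,-0.0126,0.0052,0,-1],
    [0,0,0,-0.0114,0.0077,0,-1],
    [0,0,0,-0.0071,0.0067,0,-1],
    [0,0,0,-0.0041,0.0049,0,-1],
  ],
)

```text
clock: 16.0
tcp_pos: [0.5237, 0.0597, 0.133]
orientation: [-3.141, -0.002, -0.004]
contact_force: [-2.0, 0.5, 8.8]
grip_width: 0.0291
gripper_force: 31.2
```

Emit:
apply_moves(
  moves=[
    [0,0,0,-0.0016,0.0022,0,-1],
    [0,0,0,0,0,0,-1],
    [0,0,0,0,0,0,-1],
    [0,0,0,0,0,0,-1],
    [0,0,0,0,0,0,-1],
    [0,0,0,0,0,0,-1],
    [0,0,0,0,0,0,-1],
    [0,0,0,0,0,0,-1],
  ],
)

```text
clock: 16.67
tcp_pos: [0.5228, 0.0584, 0.133]
orientation: [-3.141, -0.003, -0.004]
contact_force: [-1.9, 1.1, 10.1]
grip_width: 0.0288
gripper_force: 31.3
```

Emit:
apply_moves(
  moves=[
    [0,0,0,0,0,0,-1],
    [0,0,0,0,0,0,-1],
    [0,0,0,0,0,0,-1],
    [0,0,0,0,0,0,-1],
    [0,0,0,0,0,0,-1],
    [0,0,0,0,0,0,-1],
    [0,0,0,0,0,0,-1],
    [0,0,0,0,0,0,-1],
  ],
)

```text
clock: 17.33
tcp_pos: [0.5229, 0.0585, 0.133]
orientation: [-3.141, -0.003, -0.004]
contact_force: [-1.4, 1.7, 9.6]
grip_width: 0.029
gripper_force: 31.3
```

```bash
python3 look.py;python3 look.py top
python3 - <<'E'
from fit import *
for D in(.012,.016,.022):
  for I in(.0224,.026):
    for n in (2,4,6,8):
        T,A,W=sim(prof([[.06,.12]+[.13]*n+[.08,.04]+[0]*20]),I,D)
        print(D,I,n,np.degrees(A[-1]).round(1),W.max().round(2),end=" | ")
    print()
E
```

```text
17.333 [(np.float64(-70.0), np.int64(13), np.float32(95.0), np.float32(12.0)), (np.float64(95.0), np.int64(9), np.float32(69.0), np.float32(14.0))] tcp th 143.0 r 0.069 [0.5229 0.0585 0.133 ] [-1.4  1.7  9.6] 0.029009795209775906
17.383 [(np.float64(-169.5), np.int64(22), np.float32(86.0), np.float32(26.0)), (np.float64(-71.5), np.int64(12), np.float32(80.0), np.float32(17.0)), (np.float64(160.5), np.int64(38), np.float32(122.0), np.float32(36.0))] tcp th 143.0 r 0.069 [0.5229 0.0585 0.133 ] [-2.2  1.  10.4] 0.02908199127385357
0.012 0.0224 2 11.5 0.41 | 0.012 0.0224 4 20.2 0.57 | 0.012 0.0224 6 29.5 0.7 | 0.012 0.0224 8 39.1 0.79 | 
0.012 0.026 2 10.8 0.37 | 0.012 0.026 4 19.1 0.52 | 0.012 0.026 6 28.1 0.64 | 0.012 0.026 8 37.6 0.74 | 
0.016 0.0224 2 8.9 0.36 | 0.016 0.0224 4 16.3 0.51 | 0.016 0.0224 6 24.4 0.62 | 0.016 0.0224 8 32.9 0.71 | 
0.016 0.026 2 8.2 0.32 | 0.016 0.026 4 15.3 0.46 | 0.016 0.026 6 23.1 0.57 | 0.016 0.026 8 31.4 0.66 | 
0.022 0.0224 2 6.0 0.29 | 0.022 0.0224 4 11.7 0.42 | 0.022 0.0224 6 18.2 0.52 | 0.022 0.0224 8 25.1 0.6 | 
0.022 0.026 2 5.5 0.26 | 0.022 0.026 4 10.8 0.38 | 0.022 0.026 6 17.0 0.48 | 0.022 0.026 8 23.6 0.55 |
```

Run:
```python
from h import *
table(144.96,[.06,.12]+[.13]*8+[.08,.04]+[0]*4)
```

```text
--
[0,0,0,-0.0023,0.0035,0,-1],[0,0,0,-0.004,0.0074,0,-1],[0,0,0,-0.0032,0.0085,0,-1],[0,0,0,-0.0022,0.0088,0,-1],[0,0,0,-0.0009,0.0091,0,-1],[0,0,0,0.0002,0.0091,0,-1],[0,0,0,0.0014,0.009,0,-1],[0,0,0,0.0025,0.0087,0,-1], th 199.96
--
[0,0,0,0.0037,0.0083,0,-1],[0,0,0,0.0047,0.0078,0,-1],[0,0,0,0.0033,0.0045,0,-1],[0,0,0,0.0019,0.0021,0,-1],[0,0,0,0,-0,0,-1],[0,0,0,0,-0,0,-1],[0,0,0,0,-0,0,-1],[0,0,0,0,-0,0,-1], th 221.74
```

Emit:
apply_moves(
  moves=[
    [0,0,0,-0.0023,0.0035,0,-1],
    [0,0,0,-0.004,0.0074,0,-1],
    [0,0,0,-0.0032,0.0085,0,-1],
    [0,0,0,-0.0022,0.0088,0,-1],
    [0,0,0,-0.0009,0.0091,0,-1],
    [0,0,0,0.0002,0.0091,0,-1],
    [0,0,0,0.0014,0.009,0,-1],
    [0,0,0,0.0025,0.0087,0,-1],
  ],
)

```text
clock: 18.1
tcp_pos: [0.5145, -0.0069, 0.133]
orientation: [3.141, 0.002, 0.004]
contact_force: [-0.9, 0.8, 9.4]
grip_width: 0.029
gripper_force: 31.2
```

Emit:
apply_moves(
  moves=[
    [0,0,0,0.0037,0.0083,0,-1],
    [0,0,0,0.0047,0.0078,0,-1],
    [0,0,0,0.0033,0.0045,0,-1],
    [0,0,0,0.0019,0.0021,0,-1],
    [0,0,0,0,0,0,-1],
    [0,0,0,0,0,0,-1],
    [0,0,0,0,0,0,-1],
    [0,0,0,0,0,0,-1],
  ],
)

```text
clock: 18.77
tcp_pos: [0.5286, -0.0295, 0.133]
orientation: [3.141, 0.002, 0.006]
contact_force: [0.4, -1.1, 8.6]
grip_width: 0.029
gripper_force: 31.2
```

Emit:
apply_moves(
  moves=[
    [0,0,0,0,0,0,-1],
    [0,0,0,0,0,0,-1],
    [0,0,0,0,0,0,-1],
    [0,0,0,0,0,0,-1],
    [0,0,0,0,0,0,-1],
    [0,0,0,0,0,0,-1],
    [0,0,0,0,0,0,-1],
    [0,0,0,0,0,0,-1],
  ],
)

```text
clock: 19.43
tcp_pos: [0.5286, -0.0294, 0.133]
orientation: [3.141, 0.002, 0.005]
contact_force: [-0.2, -0.2, 9.2]
grip_width: 0.0289
gripper_force: 31.2
```

```bash
python3 look.py;python3 look.py top
python3 - <<'E'
import cv2,numpy as np,glob,os
f=sorted(glob.glob("pics/f*.png"),key=os.path.getmtime)[-2:]
s,t=[cv2.imread(x) for x in f]
cv2.imwrite("pics/end.png",np.hstack([cv2.resize(t[120:240,210:330],(400,400),interpolation=2),cv2.resize(s[180:300,240:360],(400,400),interpolation=2)]))
E
```

```text
19.433 [(np.float64(-175.0), np.int64(11), np.float32(61.0), np.float32(13.0)), (np.float64(-41.0), np.int64(5), np.float32(112.0), np.float32(25.0)), (np.float64(95.0), np.int64(9), np.float32(68.0), np.float32(14.0)), (np.float64(167.0), np.int64(7), np.float32(62.0), np.float32(15.0))] tcp th -136.8 r 0.0678 [ 0.5286 -0.0294  0.133 ] [-0.2 -0.2  9.2] 0.028903545422404454
19.483 [(np.float64(-136.5), np.int64(64), np.float32(104.0), np.float32(31.0)), (np.float64(-37.5), np.int64(12), np.float32(79.0), np.float32(17.0))] tcp th -136.8 r 0.0678 [ 0.5286 -0.0295  0.133 ] [-0.1 -0.8  9.3] 0.02885616807638675
```

View pics/end.png

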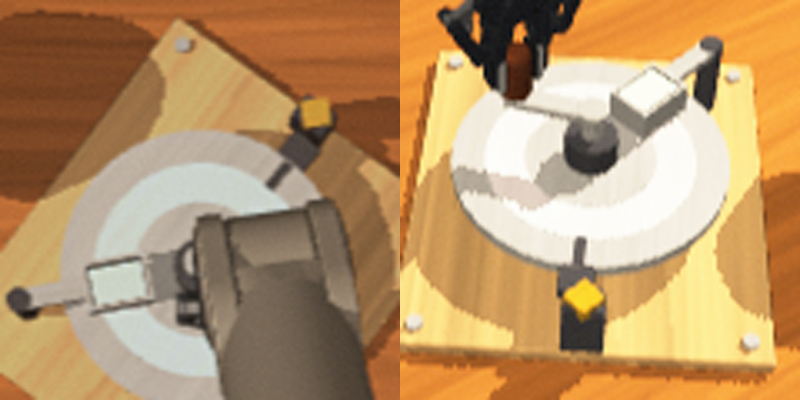

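Emit:
apply_moves(
  moves=[
    [0,0,0,0,0,0,-0.2],
    [0,0,0,0,0,0,0.2],
    [0,0,0,0,0,0,1],
    [0,0,0,0,0,0,1],
    [0,0,0,0,0,0,1],
    [0,0,0,0,0,0,1],
    [0,0,0,0,0,0,1],
    [0,0,0,0,0,0,1],
  ],
)

```text
clock: 20.2
tcp_pos: [0.5267, -0.029, 0.1312]
orientation: [3.142, 0.002, -0.0]
contact_force: [-0.1, -0.8, 0.3]
grip_width: 0.0855
gripper_force: 0.0
```

Emit:
apply_moves(
  moves=[
    [0,0,0,0,0,0,1],
    [0,0,0,0,0,-0.01,1],
    [0,0,0,0,0,-0.02,1],
    [0,0,0,0,0,-0.025,1],
    [0,0,0,0,0,-0.025,1],
    [0,0,0,0,0,-0.02,1],
    [0,0,0,0,0,-0.01,1],
    [0,0,0,0,0,0,1],
  ],
)

```text
clock: 20.87
tcp_pos: [0.5283, -0.029, 0.2442]
orientation: [3.141, 0.002, 0.008]
contact_force: [1.0, 0.1, -0.3]
grip_width: 0.0855
gripper_force: 0.0
```

Emit:
apply_moves(
  moves=[
    [0,0,0,0,0,0,1],
    [0,0,0,0,0,0,1],
    [0,0,0,0,0,0,1],
    [0,0,0,0,0,0,1],
    [0,0,0,0,0,0,1],
    [0,0,0,0,0,0,1],
    [0,0,0,0,0,0,1],
    [0,0,0,0,0,0,1],
  ],
)

```text
clock: 21.53
tcp_pos: [0.5267, -0.0291, 0.2411]
orientation: [-3.142, -0.002, 0.0]
contact_force: [-0.0, -0.3, 0.1]
grip_width: 0.0851
gripper_force: 0.0
```

```bash
python3 look.py;python3 look.py top
python3 - <<'E'
import cv2,numpy as np,glob,os
f=sorted(glob.glob("pics/f*.png"),key=os.path.getmtime)[-2:]
s,t=[cv2.imread(x) for x in f]
cv2.imwrite("pics/end2.png",np.hstack([cv2.resize(t[120:240,210:330],(400,400),interpolation=2),cv2.resize(s[180:300,240:360],(400,400),interpolation=2)]))
E
```

```text
21.533 [(np.float64(-41.0), np.int64(5), np.float32(112.0), np.float32(26.0)), (np.float64(95.0), np.int64(9), np.float32(68.0), np.float32(14.0))] tcp th -138.1 r 0.0689 [ 0.5267 -0.0291  0.2411] [-0.  -0.3  0.1] 0.08509220335690952
21.583 [(np.float64(-165.0), np.int64(11), np.float32(119.0), np.float32(34.0)), (np.float64(-126.0), np.int64(37), np.float32(109.0), np.float32(31.0)), (np.float64(-70.5), np.int64(38), np.float32(119.0), np.float32(36.0)), (np.float64(-37.5), np.int64(12), np.float32(77.0), np.float32(16.0))] tcp th -138.1 r 0.0689 [ 0.5267 -0.029   0.2412] [-0.9  0.5  0.3] 0.08563598342713671
```

View pics/end2.png

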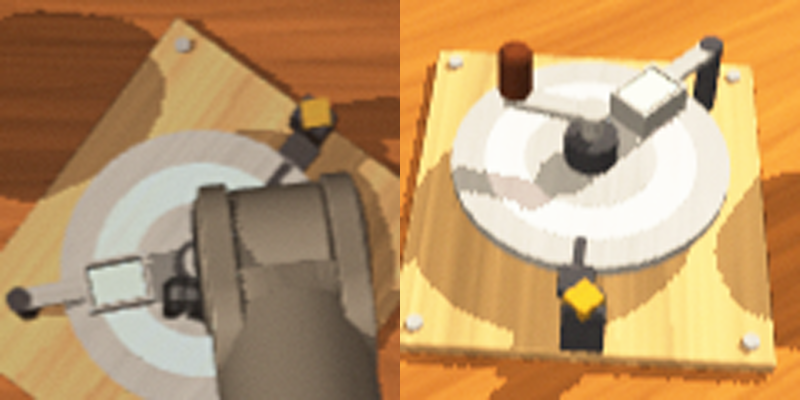

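The tab is still in front of the brass wedge (top crop about (305,152), wedge at (317,110)). The crank is free and the gripper is clear above the knob.

```bash
python3 -c "
from bench import order;print(order.hand_in())"
```

```text
the job is handed in; nothing more can be done
None
```

I handed the job in at about 21.6 s of the 61 s: by camera the disc ran in the 12–18 turns a minute band for about 8.5 s, then stopped with its tab about 2.4° (6 mm) from the pointer, crank released; no verdict came back.

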